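# Clear the drilled panel with the extractor on

## Task

Turn the dust extractor's selector to the green mark, then use the blue scraper block to wipe every wooden chip off the white panel into the black catch tray at its far end, without the hand or fingers touching the chips. Stand the scraper back in the middle of its green mat, lined up with it, and only then turn the selector to the red mark (off). Leave the other tools on the bench where they lie.

Things in the scene. Friction and masses are not known exactly. Their poses are not given: they have to be found in the camera images.
- jig: the fixed assembly jig: a level white panel, 220 mm (x) by 230 mm (y), top 40 mm above the bench. Origin: bench level under the panel's centre; x points along the panel to the catch tray. Plywood fences (inner faces y = +-115 mm, tops 55 mm above the bench, x = -110 to 215 mm) line both sides of panel and tray. The panel's near edge (x = -110 mm) is open.
- tray (a point): centre of the catch tray's floor. The black open tray is part of the jig: inside 100 mm (x) by 230 mm (y), right against the panel's far edge (jig x = 110 to 210 mm), floor 4 mm and end wall 46 mm above the bench. The panel's far edge has no lip and drops straight into it.
- scraper: the blue scraper block, loose, 0.16 to 0.26 kg: a foot 120 mm long (x) by 40 mm (y) by 20 mm high with a rubber underside, and on it a central upright grip rib 90 mm long (x), 24 mm thick (y), from 20 to 70 mm above the underside. Origin: centre of its underside; z up when it stands. It is the same either way round.
- rest: the scraper's rest, fixed: a flat green mat 160 mm (x) by 100 mm (y), 3 mm thick. Origin: centre of its underside, on the bench. The scraper belongs standing in its middle, lengthwise along the mat's x axis, between two white lines.
- selbox: the dust extractor's fixed control box: grey, 110 x 110 x 60 mm, selector knob in the middle of its top. Origin: centre of its underside. From the knob's axis the red mark lies along the box's +x, the yellow mark 0.7 rad anticlockwise and the green mark 0.7 rad clockwise of it (seen from above).
- selector (a joint): knob angle in rad, growing clockwise from above: 0 at yellow (low), 0.7 at red (off), 1.4 at green (full). Soft clicks pull it into each mark when let go nearby (up to about 0.1 N m to turn). The white line on the bar, and the bar's length, point along box +x turned anticlockwise by (0.7 - value). Stops at -0.3 and 1.7.
- knob_grip (a point): on the knob's axis, 83 mm above the bench, mid-height of its black grip bar. The bar is 52 mm long, 14 mm thick, from 68 to 98 mm above the bench, on a flat disc 54 mm across.
- chip1: a wooden hinge-cup plug, a disc 28 mm across and 10 mm thick; one of the loose chips lying on the white panel (12 g; may be absent). Origin: centre of its underside.
- chip2: a dark wooden offcut 30 x 18 x 10 mm (x, y, z); one of the loose chips lying on the white panel (12 g; may be absent). Origin: centre of its underside.
- chip3: a wooden hinge-cup plug, a disc 28 mm across and 10 mm thick; one of the loose chips lying on the white panel (12 g; may be absent). Origin: centre of its underside.
- chip4: a dark wooden offcut 30 x 18 x 10 mm (x, y, z); one of the loose chips lying on the white panel (12 g; may be absent). Origin: centre of its underside.
- chip5: a wooden hinge-cup plug, a disc 28 mm across and 10 mm thick; one of the loose chips lying on the white panel (12 g; may be absent). Origin: centre of its underside.
- chip6: a dark wooden offcut 30 x 18 x 10 mm (x, y, z); one of the loose chips lying on the white panel (12 g; may be absent). Origin: centre of its underside.
- chip7: a wooden hinge-cup plug, a disc 28 mm across and 10 mm thick; one of the loose chips lying on the white panel (12 g; may be absent). Origin: centre of its underside.
- screwdriver: bystander: a red-handled screwdriver, 190 mm, lying on the bench
- screwjar: bystander: a glass jar 60 mm across and 75 mm high
- tape: bystander: a yellow tape measure, 65 x 35 x 60 mm high
- hinge: bystander: a steel cabinet hinge about 125 mm long, 12 mm high

How it is judged:
By the outcome, as a careful person would: the job done as asked, in the order asked, and still so for the second after the job is handed in, with the robot touching nothing.
Of chip1, chip2, chip3, chip4, chip5, chip6, chip7 only 4 to 7 are there at a start; the rules pass over those that are not, and their reading is None.
At some moment in a run one of scraper, chip1, chip2, chip3, chip4, chip5, chip6, chip7 may be knocked a few centimetres aside while the robot is not near it.
It also fails if it takes over 192 s, if anything falls off the work surface, if the arm or the gripper's body presses on something with over 40 N, if the wrist force passes 120 N, or if a joint passes its speed limit or range.

## Robot

A 7-joint arm with a two-finger parallel gripper is mounted at the origin on the work surface. World frame = base frame: x ahead of the robot, y to its left, z up, the work surface at z = 0. Lengths are in mm, angles in degrees, forces in N, time in s.
With the tool pointing down it reaches from about 400 to 875 mm from the base axis. Payload 6.5 kg.
Tool frame: the origin (TCP) lies at the very end of the fingers, on their centre line; the grasp point (between the pads) lies 19 mm behind it; z points along the fingers, y is the line along which they close (so a half turn about z gives the same grasp; the last joint's range is limited). The gripper opens to 85 mm and grips with 20 to 120 N. Pads are 22 mm wide; open, the fingers measure 114 mm over their backs; the gripper's body (76 mm by 85 mm) begins 54 mm behind the grasp point. The pads swing forward as they close: fully open they stand 13 mm farther back than shut.
Start: joints at [69.316, 30.733, -0.252, 88.115, 0.149, 61.152, -4.079], TCP at [188.852, -621.953, 231.29] pointing down, gripper open.
Joint ranges: [-154.64, 154.64], [-21.42, 123.67], [-72.66, 72.17], [13.99, 137.28], [-74.86, 254.86], [10.95, 109.41], [-158.01, 158.01]. Speed limits (degrees/s): [136.94, 136.94, 180, 180, 180, 180, 180].

## Interface

Orientations are given as a 3x3 rotation matrix whose columns are the frame's x, y, z axes.
In Python, from workcell import monitor, vision, env, models gives the robot as it stands.
- The arm moves only by the tool apply_moves, never from a script. Its argument "increments" is a list that holds one entry, the list of rows, each a list of 7 numbers: the shift along the world's x, y, z in m, then the turn, a rotation vector about the world's x, y, z in degrees, then the opening, from -1 (shut) to 1 (fully open), so that 0 is half open. A call has 1 to 10 rows; each row shifts and turns the commanded pose from where the row before left it; what a row does not reach is not made up. A row lasts 1/12 s, in which the tool goes at most 41.7 mm and 7.16 degrees, less where a joint would pass 70% of its speed; a pose out of reach is approached as far as the arm can. A call with a gripper value outside its range is refused whole. The fingers move at their own pace and stop on an object; "grip_force" is the grip in N (left out, the last holds). Time passes only in rows, so rows that do not move let the fingers close. It gives the time, the measured TCP pose, the force, the opening and the grip force at its end, in the units of the state.
- monitor.get_state(): the state, without advancing time (a new reading comes with each control period).
- vision.capture(name): name is "side" or "top" or "wrist"; returns a dict with "pixels" (480x640x3 uint8, blue, green, red), "range_z" (480x640 float32, mm along the optical axis (not along the pixel's ray), 0 where there is no reading), "K" (3x3 intrinsics, pixels), "extrinsics" (4x4, takes a point from camera to world coordinates). Camera axes: x right, y down, z forward; pixel columns grow to the right and rows downward; lengths in mm; the calibration is good to about 2 mm. A picture is of the moment at which its call begins.
- env.sign_off(): hands the job in; it is judged then, once.
Trained networks look in a picture, given as the dict that the camera call returned (one of the last four; its "shot" number tells which), for a name from the list of things; names that differ only in an ending like _2 or _b are one class to them, and where a whole thing is asked for, a point or a joint stands for the part that bears it (a point fixed in the world has none). Each returns a list of dicts, best first, with "score" (0 to 1); they miss things now and then, are a little off and sometimes report something else, mostly with a low value. They report only what shows in the picture. A call takes as long as a camera call.
- models.regions_of(picture, query): "region" (480x640 bool, what is visible of it) and "position" ([row, column] in pixels, amid what is visible of it).
The state is a dict: "time_s": time; "qpos": joint angles; "joint_vel": joint speeds; "joint_efforts": joint torques, N m; "position": TCP position; "tool_rot": TCP orientation; "force": force on the tool from outside, world axes, zero at the start; "torque": the same for the moment, N m; "finger_gap": opening from 0.0 (shut) to 1.0 (fully open); "finger_force": force on a finger pad.
Only numpy, scipy, OpenCV 4.12 (cv2) and the standard library are available. Lean on these libraries where they do the work, as an engineer would, in place of code of your own. Each camera call takes 0.05 s, during which the arm holds its last target. There are 200 camera calls.

## Working session

There is one attempt and no reset: what is moved stays moved. The work goes in short steps, Python scripts to look and compute and a tool call to move; the robot and the scene stay as the last step left them, time stands still between calls to the robot, and variables do not carry over. Pictures are saved under pics/ and viewed, at most 14 in all, crops included, and the job is handed in when it is done.

Besides the shell and the picture viewer there is one more tool, called after ">>>" by a JSON object that holds its "api" and its "payload", one argument or row to a line. apply_moves: Moves the arm, as the interface text tells. Its arguments: {"type":"object","properties":{"increments":{"type":"array","items":{"type":"array","items":{"type":"array","items":{"type":"number"}}}},"grip_force":{"type":"number"}},"required":["increments"]}

```bash
mkdir -p pics; ls
cat > h.py <<'E'
import numpy as np, cv2
from workcell import monitor, vision, env, models
def world(p, mask=None):
    d=p["range_z"]; K=p["K"]; T=p["extrinsics"]
    v,u=np.mgrid[:480,:640]
    c=np.stack([(u-K[0,2])/K[0,0]*d,(v-K[1,2])/K[1,1]*d,d],-1)
    w=c@T[:3,:3].T+T[:3,3]; w[d==0]=np.nan
    return w
def rect(w,m,zlo,zhi):
    q=w[m]; q=q[(q[:,2]>zlo)&(q[:,2]<zhi)]
    if len(q)<8: return None
    (c,s,a)=cv2.minAreaRect(q[:,:2].astype(np.float32))
    return np.round(c,1),np.round(s,1),round(a,1),np.round(np.median(q,0),1),len(q)
E
python3 - <<'E'
from h import *
s=monitor.get_state(); print(s["time_s"],s["position"],s["tool_rot"],s["finger_gap"])
for n in ["top","side"]:
    p=vision.capture(n); cv2.imwrite(f"pics/{n}0.png",p["pixels"]); print(n,np.round(p["extrinsics"],2).tolist())
    w=world(p)
    for q in ["scraper","rest","selbox","selector","jig","chip1","chip2"]:
        for r in models.regions_of(p,q)[:7]:
            print(q,round(r["score"],2),np.round(r["position"]),rect(w,r["region"],-20,300))
E
```

```text
pics
0.0 [ 188.65050027 -621.36076198  230.39192466] [[ 9.56842122e-01  2.90607563e-01 -6.30489271e-04]
 [ 2.90608220e-01 -9.56840711e-01  1.64787861e-03]
 [-1.24391817e-04 -1.75998503e-03 -9.99998443e-01]] 0.9948416484041558
top [[-0.0, -0.99, 0.14, 381.52], [-1.0, 0.0, 0.0, 17.19], [-0.0, -0.14, -0.99, 1002.62], [0.0, 0.0, 0.0, 1.0]]
scraper 0.65 [227. 519.] (array([ 531.7, -402. ]), array([ 67.1, 128.3]), 85.4, array([ 526.5, -380.1,   43.7]), 1672)
scraper 0.65 [160. 509.] (array([ 672.7, -340.1]), array([185.9,  32.6]), 87.8, array([ 667.8, -376.6,   23.9]), 675)
scraper 0.63 [238. 499.] (array([ 524.1, -382.6]), array([160.6, 106.2]), 3.2, array([ 506.2, -360.5,    4.8]), 2158)
scraper 0.29 [188. 348.] (array([605. , -34.8]), array([32., 22.]), 78.9, array([602.6, -35.3,  51.3]), 155)
rest 0.82 [232. 500.] (array([ 525.3, -381.9]), array([161. , 103.8]), 2.2, array([ 512.7, -359.7,    4.8]), 2037)
rest 0.38 [188. 348.] (array([606.3, -36.7]), array([31.2, 22.4]), 87.8, array([604.1, -36. ,  51.3]), 155)
selbox 0.72 [230. 142.] (array([532.4, 379.2]), array([128.8, 141.3]), 88.4
[... 3115 characters left out ...]
3, array([645.9,  29.9,  49.7]), 57)
chip1 0.47 [211. 264.] (array([ 665.4, -113.4]), array([24.5, 34. ]), 11.4, array([ 664.4, -110.3,   48.8]), 76)
chip2 0.64 [251. 301.] (array([542.9,  14.2]), array([24.9, 30.1]), 28.6, array([541.7,  17.7,  49.9]), 86)
chip2 0.62 [241. 304.] (array([547.3, -30.9]), array([10.3, 22.3]), 9.2, array([548.7, -32.8,  50.1]), 25)
chip2 0.53 [178. 331.] (array([ 522.2, -377.5]), array([161.4, 113.3]), 2.6, array([ 513.5, -353.5,    3.2]), 593)
chip2 0.49 [248. 261.] (array([647.6,  27. ]), array([30.2, 17.4]), 50.3, array([645.9,  29.9,  49.7]), 57)
chip2 0.47 [211. 264.] (array([ 665.4, -113.4]), array([24.5, 34. ]), 11.4, array([ 664.4, -110.3,   48.8]), 76)
```

View pics/top0.png

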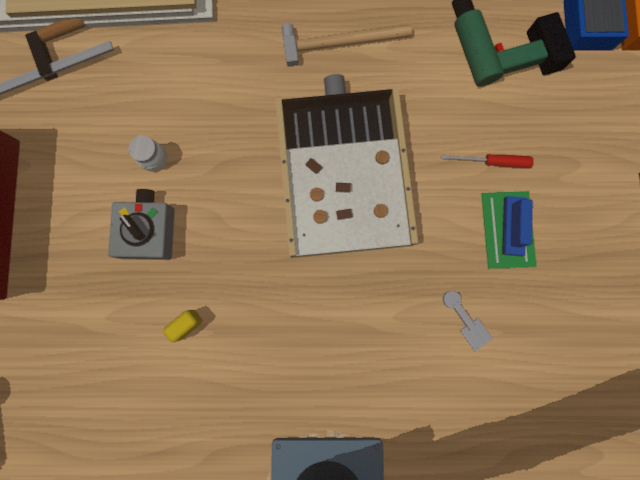

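Run:
```python
import cv2,numpy as np
t=cv2.imread("pics/top0.png");s=cv2.imread("pics/side0.png")
a=cv2.resize(t[185:275,85:185],(400,360),interpolation=3); b=cv2.resize(t[180:270,450:550],(400,360),interpolation=3)
cv2.imwrite("pics/crop1.png",np.hstack([a,b]))
```

```text
(no output)
```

View pics/crop1.png

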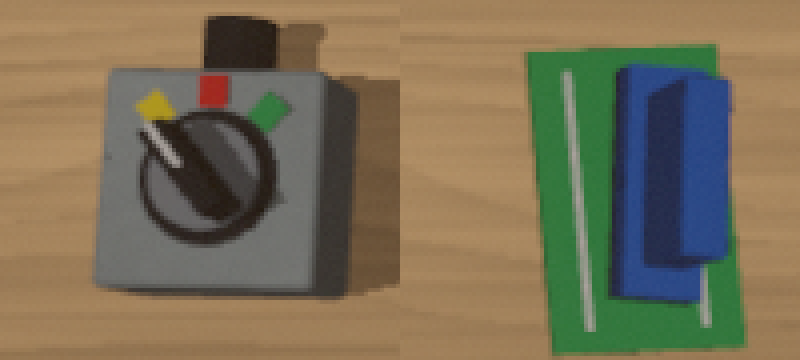

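The top view shows seven chips on the panel: discs at (317,194), (320,216), (381,211), (382,157) and offcuts at (313,165), (343,187), (344,214). The scraper stands off-centre on the mat at (519,227). The knob bar at (135,228) points to yellow.

```bash
cat > m.py <<'E'
from h import *
def meas(name,names=("selbox","jig","rest","scraper"),img=False):
    p=vision.capture(name); w=world(p)
    if img: cv2.imwrite(img,p["pixels"])
    Z={"selbox":[(54,66)],"jig":[(36,45),(52,60)],"rest":[(-1,7)],"scraper":[(15,30),(62,82)]}
    for q in names:
        for r in models.regions_of(p,q)[:3]:
            m=r["region"]
            for lo,hi in Z[q]:
                k=(m&(w[...,2]>lo)&(w[...,2]<hi)).astype(np.uint8)
                k=cv2.morphologyEx(k,cv2.MORPH_OPEN,np.ones((3,3)))>0
                if k.sum()>20: print(name,q,round(r["score"],2),(lo,hi),rect(w,k,lo,hi))
    return p,w
E
python3 - <<'E'
from m import *
for n in ["top","side"]: meas(n)
E
```

```text
top selbox 0.82 (54, 66) (array([517.4, 371.1]), array([110.8, 110.4]), 88.9, array([511.6, 363.4,  61.9]), 2362)
top jig 0.96 (36, 45) (array([661.9, -37.7]), array([370. , 230.8]), 5.7, array([583.8, -47.8,  41.8]), 10528)
top jig 0.96 (52, 60) (array([639.7, -39.8]), array([324.7, 254.5]), 5.6, array([ 634.8, -142.9,   56.7]), 1765)
top scraper 0.92 (15, 30) (array([ 530.6, -389.2]), array([ 41.5, 120.8]), 85.7, array([ 516.5, -376.3,   24.6]), 537)
top scraper 0.92 (62, 82) (array([ 530.3, -389.2]), array([25.6, 89.5]), 85.5, array([ 529.5, -387. ,   74.2]), 643)
side selbox 0.57 (54, 66) (array([515.9, 373.9]), array([114.7, 110.3]), 89.0, array([515.3, 389.1,  60. ]), 1961)
side selbox 0.31 (54, 66) (array([620.1, -38.4]), array([264.4, 255.5]), 5.7, array([ 669.1, -149.3,   55.8]), 89)
side jig 0.95 (36, 45) (array([659.4, -30.6]), array([369.9, 253.6]), 5.5, array([586.2, -44.1,  40.2]), 4010)
side jig 0.95 (52, 60) (array([637.9, -35.8]), array([316.7, 261.2]), 4.9, array([623.2,  76.3,  55. ]), 573)
side jig 0.41 (52, 60) (array([331.6, 297.2]), array([24.3, 61.9]), 59.9, array([333.6, 298.8,  57. ]), 91)
side rest 0.71 (-1, 7) (array([ 302.2, -296.7]), array([23.3, 34.9]), 31.3, array([ 300.6, -288.9,    4.1]), 30)
side scraper 0.89 (15, 30) (array([ 527.5, -385.5]), array([ 53.3, 120.7]), 87.2, array([ 521.5, -374.9,   22.7]), 230)
side scraper 0.89 (62, 82) (array([ 526.7, -386.3]), array([31.6, 88.3]), 86.5, array([ 526.6, -382.3,   71.6]), 196)
```

>>> {"api": "apply_moves", "payload": {
  "increments": [
    [[0.0326, 0.0233, 0, 0, 0, 6.74, 1], [0.0326, 0.0233, 0, 0, 0, 6.74, 1], [0.0326, 0.0233, 0, 0, 0, 6.74, 1], [0.0326, 0.0233, 0, 0, 0, 6.74, 1], [0.0326, 0.0233, 0, 0, 0, 6.74, 1], [0.0326, 0.0233, 0, 0, 0, 6.74, 1], [0.0326, 0.0233, 0, 0, 0, 6.74, 1], [0.0326, 0.0233, 0, 0, 0, 6.74, 1], [0.0326, 0.0233, 0, 0, 0, 6.74, 1], [0.0326, 0.0233, 0, 0, 0, 6.74, 1]]
  ]
}}

```text
time_s: 2.13
position: [516.2, -387.8, 231.6]
tool_rot: [[0.094, 0.996, 0.0], [0.996, -0.094, -0.0], [-0.0, 0.0, -1.0]]
force: [0.1, -0.1, -0.0]
finger_gap: 1.003
finger_force: 0.0
```

Run:
```python
from m import *
p,w=meas("wrist",("rest","scraper"),"pics/w1.png"); print(monitor.get_state()["position"])
```

```text
wrist rest 0.74 (-1, 7) (array([ 523.4, -380.9]), array([161.3, 101. ]), 2.0, array([ 518.9, -359.4,    3.1]), 12790)
wrist scraper 0.67 (15, 30) (array([ 529.3, -387.8]), array([ 40. , 120.2]), 85.0, array([ 526.2, -374.6,   23. ]), 2535)
wrist scraper 0.67 (62, 82) (array([ 529.5, -388.2]), array([24.5, 90.1]), 85.1, array([ 529.5, -386.7,   72.9]), 4174)
[ 518.34100559 -385.00317392  231.32506243]
```

>>> {"api": "apply_moves", "payload": {
  "increments": [
    [[0.013, 0.0388, 0, 0, 0, 6.74, 1], [0.013, 0.0388, 0, 0, 0, 6.74, 1], [0.013, 0.0388, 0, 0, 0, 6.74, 1], [0.013, 0.0388, 0, 0, 0, 6.74, 1], [0.013, 0.0388, 0, 0, 0, 6.74, 1], [0.013, 0.0388, 0, 0, 0, 6.74, 1], [0.013, 0.0388, 0, 0, 0, 6.74, 1], [0.013, 0.0388, 0, 0, 0, 6.74, 1], [0.013, 0.0388, 0, 0, 0, 6.74, 1], [0.013, 0.0388, 0, 0, 0, 6.74, 1]]
  ]
}}

```text
time_s: 3.12
position: [645.1, -1.2, 231.3]
tool_rot: [[-0.882, 0.472, -0.0], [0.472, 0.882, -0.002], [-0.001, -0.001, -1.0]]
force: [-0.2, -0.0, 0.5]
finger_gap: 0.996
finger_force: 0.0
```

Run:
```python
from m import *
p,w=meas("wrist",("jig",),"pics/w2.png"); print(monitor.get_state()["position"])
```

```text
wrist jig 0.8 (36, 45) (array([661.7, -36.3]), array([371.8, 231.8]), 5.5, array([581.4, -40.8,  40.1]), 78323)
wrist jig 0.8 (52, 60) (array([639.1, -38.1]), array([325. , 255.1]), 5.4, array([615.5,  72.7,  55. ]), 11273)
[645.35485128   7.41369841 231.69849812]
```

>>> {"api": "apply_moves", "payload": {
  "increments": [
    [[-0.0128, 0.03725, 0, 0, 0, 6.74, 1], [-0.0128, 0.03725, 0, 0, 0, 6.74, 1], [-0.0128, 0.03725, 0, 0, 0, 6.74, 1], [-0.0128, 0.03725, 0, 0, 0, 6.74, 1], [-0.0128, 0.03725, 0, 0, 0, 6.74, 1], [-0.0128, 0.03725, 0, 0, 0, 6.74, 1], [-0.0128, 0.03725, 0, 0, 0, 6.74, 1], [-0.0128, 0.03725, 0, 0, 0, 6.74, 1], [-0.0128, 0.03725, 0, 0, 0, 6.74, 1], [-0.0128, 0.03725, 0, 0, 0, 6.74, 1]]
  ]
}}

```text
time_s: 4.05
position: [517.2, 371.2, 231.0]
tool_rot: [[-0.775, -0.632, 0.001], [-0.632, 0.775, -0.002], [0.0, -0.002, -1.0]]
force: [0.5, 0.1, -0.7]
finger_gap: 1.002
finger_force: 0.0
```

Run:
```python
from m import *
p,w=meas("wrist",("selbox",),"pics/w3.png"); s=monitor.get_state(); print(s["position"],s["qpos"],s["tool_rot"][:,1],s["force"])
for r in models.regions_of(p,"selector")[:2]:
    for lo,hi in [(66,110),(88,110)]: print(r["score"],rect(w,r["region"],lo,hi))
```

```text
wrist selbox 0.88 (54, 66) (array([517.2, 373.4]), array([110.1, 110.2]), 88.9, array([508.3, 365.9,  60.1]), 15986)
[512.46506136 377.61229338 231.71187311] [ -5.43802581  40.1638331  -54.32929817  88.06710069  33.77887888
  69.33283944  64.26911357] [-0.63891944  0.76925901  0.00474651] [-0.60394422 -0.0888042  -0.09721954]
0.58 (array([516.5, 373.2]), array([52.6, 52. ]), 34.2, array([515.3, 371.7,  68.7]), 4258)
0.58 (array([516.9, 373.4]), array([52.3, 13.6]), 39.1, array([515.3, 371.8,  98. ]), 1572)
```

View pics/w3.png

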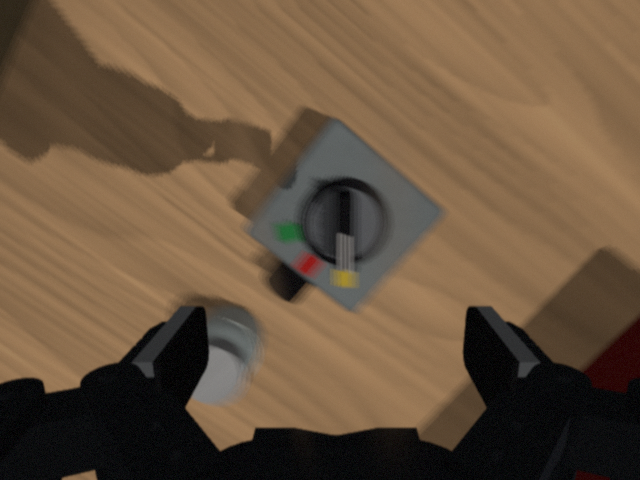

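The wrist view shows the box level at (345,215) with the bar pointing at yellow (345,280). Its heights match the given sizes (60, 98 mm), so I trust these poses and descend on the knob.

>>> {"api": "apply_moves", "payload": {
  "increments": [
    [[0.0004, 0.0013, -0.022, 0, 0, 0, 0.2], [0, 0, -0.022, 0, 0, 0, 0.2], [0, 0, -0.022, 0, 0, 0, 0.2], [0, 0, -0.022, 0, 0, 0, 0.2], [0, 0, -0.022, 0, 0, 0, 0.2], [0, 0, -0.018, 0, 0, 0, 0.2], [0, 0, -0.015, 0, 0, 0, 0.2], [0, 0, -0.012, 0, 0, 0, 0.2], [0, 0, 0, 0, 0, 0, 0.2], [0, 0, 0, 0, 0, 0, 0.2]]
  ]
}}

```text
time_s: 5.03
position: [517.6, 372.2, 76.2]
tool_rot: [[-0.777, -0.63, -0.0], [-0.63, 0.777, -0.001], [0.0, -0.0, -1.0]]
force: [-0.4, 0.5, 0.3]
finger_gap: 0.601
finger_force: 0.0
```

>>> {"api": "apply_moves", "payload": {
  "increments": [
    [[0, 0, 0, 0, 0, -0.6, -1], [0, 0, 0, 0, 0, 0, -1], [0, 0, 0, 0, 0, 0, -1], [0, 0, 0, 0, 0, 0, -1], [0, 0, 0, 0, 0, 0, -1], [0, 0, 0, 0, 0, 0, -1], [0, 0, 0, 0, 0, 0, -1], [0, 0, 0, 0, 0, 0, -1]]
  ],
  "grip_force": 30
}}

```text
time_s: 5.7
position: [517.4, 373.8, 77.5]
tool_rot: [[-0.782, -0.623, 0.001], [-0.623, 0.782, 0.001], [-0.002, 0.0, -1.0]]
force: [-1.3, 0.2, 5.6]
finger_gap: 0.156
finger_force: 32.8
```

Run:
```python
from m import *
s=monitor.get_state(); print(s["position"],s["qpos"],s["tool_rot"][:,1],s["force"],s["torque"],s["finger_gap"],s["finger_force"])
```

```text
[517.41598233 373.81581615  77.49439119] [ -8.96161802  49.83965985 -47.17819058  93.63342063  42.58571131
  55.8956532   57.5238807 ] [-6.22734098e-01  7.82433412e-01  4.45285302e-04] [-1.26919201  0.19127454  5.64025079] [-0.03094826  0.30325602 -0.03343922] 0.15640834797604766 32.83729434013367
```

>>> {"api": "apply_moves", "payload": {
  "increments": [
    [[0, 0, 0, 0, 0, -6, -1], [0, 0, 0, 0, 0, -6, -1], [0, 0, 0, 0, 0, -6, -1], [0, 0, 0, 0, 0, -6, -1], [0, 0, 0, 0, 0, -6, -1], [0, 0, 0, 0, 0, -6, -1], [0, 0, 0, 0, 0, -6, -1], [0, 0, 0, 0, 0, -6, -1], [0, 0, 0, 0, 0, -6, -1], [0, 0, 0, 0, 0, -6, -1]]
  ]
}}

```text
time_s: 6.53
position: [517.3, 374.0, 77.5]
tool_rot: [[-0.929, 0.371, 0.001], [0.371, 0.929, 0.002], [-0.0, 0.002, -1.0]]
force: [-1.2, 0.0, 6.0]
finger_gap: 0.158
finger_force: 32.9
```

>>> {"api": "apply_moves", "payload": {
  "increments": [
    [[0, 0, 0, 0, 0, -6, -1], [0, 0, 0, 0, 0, -6, -1], [0, 0, 0, 0, 0, -6, -1], [0, 0, 0, 0, 0, -2.2, -1], [0, 0, 0, 0, 0, 0, -1], [0, 0, 0, 0, 0, 0, -1], [0, 0, 0, 0, 0, 0, -1], [0, 0, 0, 0, 0, 0, -1]]
  ]
}}

```text
time_s: 7.2
position: [517.3, 374.0, 77.5]
tool_rot: [[-0.747, 0.665, 0.001], [0.665, 0.747, 0.002], [0.0, 0.002, -1.0]]
force: [-2.0, 0.0, 6.2]
finger_gap: 0.151
finger_force: 32.9
```

Run:
```python
from m import *
s=monitor.get_state(); y=s["tool_rot"][:,1]; print(s["position"],s["qpos"],np.degrees(np.arctan2(y[1],y[0])),s["force"],s["torque"],s["finger_gap"])
```

```text
[517.31365935 373.99335352  77.48877751] [-19.39204744  43.98637614 -30.05479638  94.29163295  27.35749618
  49.10634855 -12.34220143] 48.32778215513345 [-2.03164242  0.02584199  6.18809054] [ 0.03347167  0.33883911 -0.00813058] 0.15115807706468687
```

>>> {"api": "apply_moves", "payload": {
  "increments": [
    [[0, 0, 0, 0, 0, 0, 0.3], [0, 0, 0, 0, 0, 0, 0.3], [0, 0, 0, 0, 0, 0, 0.3], [0, 0, 0, 0, 0, 0, 0.3], [0, 0, 0.03, 0, 0, 0, 0.3], [0, 0, 0.03, 0, 0, 0, 0.3], [0, 0, 0.03, 0, 0, 0, 0.3], [0, 0, 0.03, 0, 0, 0, 0.3], [0, 0, 0.03, 0, 0, 0, 0.3], [0, 0, 0, 0, 0, 0, 0.3]]
  ]
}}

```text
time_s: 8.03
position: [519.6, 375.4, 232.8]
tool_rot: [[-0.746, 0.666, 0.008], [0.666, 0.746, 0.006], [-0.002, 0.01, -1.0]]
force: [1.5, 1.2, 0.9]
finger_gap: 0.655
finger_force: 0.0
```

```bash
cat > sel.py <<'E'
from m import *
p=vision.capture("wrist");w=world(p); s=monitor.get_state(); y=s["tool_rot"][:,1]; print(s["time_s"],s["position"],s["qpos"],np.degrees(np.arctan2(y[1],y[0])))
for r in models.regions_of(p,"selector")[:2]: print(r["score"],rect(w,r["region"],88,110))
E
python3 sel.py
```

```text
8.0833 [518.74637473 374.3055605  229.82669798] [-16.33698268  33.85824587 -34.69221509  88.66270496  20.7958971
  63.64318292  -7.40302788] 48.27684994483292
0.78 (array([517. , 373.7]), array([14. , 52.2]), 48.4, array([515.8, 375.1,  98. ]), 1619)
```

>>> {"api": "apply_moves", "payload": {
  "increments": [
    [[0.0128, -0.0373, 0, 0, 0, -7.1, 1], [0.0128, -0.0373, 0, 0, 0, -7.1, 1], [0.0128, -0.0373, 0, 0, 0, -7.1, 1], [0.0128, -0.0373, 0, 0, 0, -7.1, 1], [0.0128, -0.0373, 0, 0, 0, -7.1, 1], [0.0128, -0.0373, 0, 0, 0, -7.1, 1], [0.0128, -0.0373, 0, 0, 0, -7.1, 1], [0.0128, -0.0373, 0, 0, 0, -7.1, 1], [0.0128, -0.0373, 0, 0, 0, -7.1, 1], [0.0128, -0.0373, 0, 0, 0, -7.1, 1]]
  ]
}}

```text
time_s: 8.97
position: [644.6, -2.5, 224.6]
tool_rot: [[0.392, 0.92, -0.003], [0.92, -0.392, -0.001], [-0.002, -0.002, -1.0]]
force: [1.0, 0.3, 0.0]
finger_gap: 1.001
finger_force: 0.0
```

>>> {"api": "apply_moves", "payload": {
  "increments": [
    [[-0.0116, -0.0388, 0, 0, 0, -7.1, 1], [-0.0116, -0.0388, 0, 0, 0, -7.1, 1], [-0.0116, -0.0388, 0, 0, 0, -7.1, 1], [-0.0116, -0.0388, 0, 0, 0, -7.1, 1], [-0.0116, -0.0388, 0, 0, 0, -7.1, 1], [-0.0116, -0.0388, 0, 0, 0, -7.1, 1], [-0.0116, -0.0388, 0, 0, 0, -7.1, 1], [-0.0116, -0.0388, 0, 0, 0, -7.1, 1], [-0.0116, -0.0388, 0, 0, 0, -7.1, 1], [-0.0116, -0.0388, 0, 0, 0, -7.1, 1]]
  ]
}}

```text
time_s: 9.8
position: [527.3, -389.7, 224.6]
tool_rot: [[0.997, -0.071, -0.003], [-0.071, -0.997, 0.001], [-0.003, -0.001, -1.0]]
force: [0.3, -0.9, 0.1]
finger_gap: 1.002
finger_force: 0.0
```

>>> {"api": "apply_moves", "payload": {
  "increments": [
    [[0, 0, 0, 0, 0, 0, 1], [0, 0, 0, 0, 0, 0, 1], [0, 0, 0, 0, 0, 0, 1], [0, 0, 0, 0, 0, 0, 1]]
  ]
}}

```text
time_s: 10.13
position: [529.8, -386.1, 225.2]
tool_rot: [[0.998, -0.062, -0.001], [-0.062, -0.998, 0.002], [-0.001, -0.002, -1.0]]
force: [0.5, 1.1, 0.3]
finger_gap: 0.998
finger_force: 0.0
```

Run:
```python
from m import *
p,w=meas("wrist",("rest","scraper"),"pics/w4.png"); s=monitor.get_state(); y=s["tool_rot"][:,1]; print(s["position"],s["qpos"],np.degrees(np.arctan2(y[1],y[0])),s["force"])
```

```text
wrist rest 0.67 (-1, 7) (array([ 523.2, -381.2]), array([162.7, 101.6]), 1.8, array([ 531.5, -364. ,    3.1]), 13607)
wrist scraper 0.98 (15, 30) (array([ 530. , -388.5]), array([ 40. , 119.7]), 85.1, array([ 553. , -390.4,   23.1]), 2836)
wrist scraper 0.98 (62, 82) (array([ 530.1, -388.5]), array([24. , 89.4]), 85.1, array([ 533.4, -388.7,   72.9]), 4138)
[ 529.94537677 -386.60266498  226.02934647] [ 28.98078114  31.64752262   4.73034388  87.61353921  -2.87709862
  60.88898091 -59.14509795] -93.55731949472545 [0.14489961 0.79681242 0.33839575]
```

>>> {"api": "apply_moves", "payload": {
  "increments": [
    [[0, -0.0013, -0.025, 0, 0, -1.3, 1], [0, 0, -0.028, 0, 0, 0, 1], [0, 0, -0.028, 0, 0, 0, 1], [0, 0, -0.028, 0, 0, 0, 1], [0, 0, -0.025, 0, 0, 0, 1], [0, 0, -0.022, 0, 0, 0, 1], [0, 0, -0.017, 0, 0, 0, 1], [0, 0, -0.012, 0, 0, 0, 1], [0, 0, -0.005, 0, 0, 0, 1], [0, 0, 0, 0, 0, 0, 1]]
  ]
}}

```text
time_s: 11.12
position: [529.0, -388.7, 35.4]
tool_rot: [[0.996, -0.086, -0.001], [-0.086, -0.996, 0.001], [-0.001, -0.001, -1.0]]
force: [-0.5, 1.0, -0.2]
finger_gap: 1.002
finger_force: 0.0
```

>>> {"api": "apply_moves", "payload": {
  "increments": [
    [[0, 0, 0, 0, 0, 0, 0.4], [0, 0, 0, 0, 0, 0, 0], [0, 0, 0, 0, 0, 0, -1], [0, 0, 0, 0, 0, 0, -1], [0, 0, 0, 0, 0, 0, -1], [0, 0, 0, 0, 0, 0, -1], [0, 0, 0, 0, 0, 0, -1], [0, 0, 0, 0, 0, 0, -1], [0, 0, 0, 0, 0, 0, -1], [0, 0, 0, 0, 0, 0, -1]]
  ],
  "grip_force": 60
}}

```text
time_s: 11.95
position: [529.6, -389.4, 36.8]
tool_rot: [[0.996, -0.087, 0.001], [-0.087, -0.996, -0.0], [0.001, -0.0, -1.0]]
force: [-1.3, 1.8, 5.9]
finger_gap: 0.274
finger_force: 62.9
```

Run:
```python
from m import *
s=monitor.get_state(); y=s["tool_rot"][:,1]; print(s["time_s"],s["position"],s["qpos"],np.degrees(np.arctan2(y[1],y[0])),s["force"],s["finger_gap"],s["finger_force"])
```

```text
11.95 [ 529.60268905 -389.41215637   36.84309519] [ 29.87569268  45.21126046   3.73705904  93.0994918   -4.0027565
  41.79256753 -59.509266  ] -95.00477942251001 [-1.25809655  1.8303587   5.90992548] 0.27444853326411844 62.871623039245605
```

>>> {"api": "apply_moves", "payload": {
  "increments": [
    [[0, 0, 0.01, 0, 0, 0, -1], [0, 0, 0.02, 0, 0, 0, -1], [0, 0, 0.025, 0, 0, 0, -1], [0, 0, 0.025, 0, 0, 0, -1], [0, 0, 0.02, 0, 0, 0, -1], [-0.0051, 0.0237, 0, 0, 0, 6.3, -1], [-0.0051, 0.0237, 0, 0, 0, 6.3, -1], [-0.0051, 0.0237, 0, 0, 0, 6.3, -1], [-0.0051, 0.0237, 0, 0, 0, 6.3, -1], [-0.0051, 0.0237, 0, 0, 0, 6.3, -1]]
  ]
}}

```text
time_s: 12.78
position: [502.9, -270.0, 136.4]
tool_rot: [[0.893, 0.451, -0.001], [0.451, -0.893, -0.0], [-0.001, -0.0, -1.0]]
force: [0.5, -0.1, -1.6]
finger_gap: 0.274
finger_force: 62.0
```

>>> {"api": "apply_moves", "payload": {
  "increments": [
    [[-0.0051, 0.0237, 0, 0, 0, 6.3, -1], [-0.0051, 0.0237, 0, 0, 0, 6.3, -1], [-0.0051, 0.0237, 0, 0, 0, 6.3, -1], [-0.0051, 0.0237, 0, 0, 0, 6.3, -1], [-0.0051, 0.0237, 0, 0, 0, 6.3, -1], [-0.0051, 0.0237, 0, 0, 0, 6.3, -1], [-0.0051, 0.0237, 0, 0, 0, 6.3, -1], [-0.0051, 0.0237, 0, 0, 0, 6.3, -1], [-0.0051, 0.0237, 0, 0, 0, 6.3, -1], [-0.0051, 0.0237, 0, 0, 0, 6.3, -1]]
  ]
}}

```text
time_s: 13.62
position: [452.1, -33.4, 136.5]
tool_rot: [[0.004, 1.0, -0.0], [1.0, -0.004, -0.001], [-0.001, -0.0, -1.0]]
force: [-0.6, 0.2, -2.1]
finger_gap: 0.272
finger_force: 62.0
```

>>> {"api": "apply_moves", "payload": {
  "increments": [
    [[0, 0.0, 0, 0, 0, 0, -1], [0, 0, 0, 0, 0, 0, -1], [0, 0, 0, 0, 0, 0, -1], [0, 0, 0, 0, 0, 0, -1], [0, 0, 0, 0, 0, 0, -1], [0, 0, 0, 0, 0, 0, -1]]
  ]
}}

```text
time_s: 14.12
position: [452.8, -34.8, 136.3]
tool_rot: [[0.011, 1.0, -0.0], [1.0, -0.011, -0.0], [-0.0, -0.0, -1.0]]
force: [0.0, 0.3, -1.9]
finger_gap: 0.276
finger_force: 62.0
```

```bash
cat > jig.py <<'E'
from m import *
c,s_=np.cos(np.radians(5.4)),np.sin(np.radians(5.4)); R=np.array([[c,-s_],[s_,c]]); O=np.array([586.8,-43.])
def st():
    s=monitor.get_state(); y=s["tool_rot"][:,1]
    print("t",s["time_s"],"tcp",np.round(s["position"],1),"yaw",round(np.degrees(np.arctan2(y[1],y[0])),1),"jig",np.round((s["position"][:2]-O)@R,1),"F",np.round(s["force"],1),"gap",round(s["finger_gap"],3)); print(np.round(s["qpos"],0))
def chips(name="top",off=(-.6,1.8)):
    p=vision.capture(name); w=world(p); seen=[]
    for q in ("chip1","chip2"):
        for r in models.regions_of(p,q):
            if r["score"]<.15 or r["region"].sum()>600: continue
            a=rect(w,r["region"],0,70)
            if a is None: continue
            j=(a[0]+np.array(off)-O)@R
            if all(np.hypot(*(j-k))>8 for k in seen): seen.append(j); print(name,q,round(r["score"],2),"jig",np.round(j),"z",a[3][2],"size",a[1],np.round(r["position"]))
    return p,w
E
python3 - <<'E'
from jig import *
st(); p,w=chips(); cv2.imwrite("pics/t1.png",p["pixels"])
p,w=meas("side",("scraper",),"pics/s1.png")
E
```

```text
t 14.1167 tcp [452.8 -34.8 136.3] yaw -0.6 jig [-132.6   20.8] F [ 0.   0.3 -1.9] gap 0.276
[ 18.  22. -23. 120.  13.  40. -14.]
top chip1 0.65 jig [ 72. -77.] z 51.8 size [26.1 24.8] [156. 382.]
top chip1 0.64 jig [18.  8.] z 51.7 size [28.4 17.8] [188. 347.]
top chip1 0.43 jig [ 8. 63.] z 51.7 size [22.3 22.4] [196. 317.]
top chip1 0.4 jig [-38.  68.] z 51.2 size [21.  8.] [218. 314.]
side scraper 0.58 (15, 30) (array([ 665.3, -380.2]), array([93.6, 23.9]), 85.5, array([ 663.5, -376.3,   23.4]), 142)
```

>>> {"api": "apply_moves", "payload": {
  "increments": [
    [[-0.0046, 0.0119, -0.01, 0, 0, 3, -1], [0, 0.012, -0.015, 0, 0, 3, -1], [0, 0, -0.015, 0, 0, 0, -1], [0, 0, -0.012, 0, 0, 0, -1], [0, 0, -0.008, 0, 0, 0, -1], [0, 0, 0, 0, 0, 0, -1], [0, 0, 0, 0, 0, 0, -1], [0, 0, 0, 0, 0, 0, -1]]
  ]
}}

```text
time_s: 15.03
position: [448.7, -10.1, 76.8]
tool_rot: [[-0.095, 0.995, 0.001], [0.995, 0.095, -0.0], [-0.0, 0.001, -1.0]]
force: [-0.3, 0.9, -2.2]
finger_gap: 0.274
finger_force: 62.0
```

Run:
```python
from jig import *
st(); p,w=meas("side",("scraper",),"pics/s1.png"); p,w=chips("side",(.8,-2))
```

```text
t 15.0333 tcp [448.7 -10.1  76.8] yaw 5.5 jig [-134.4   45.7] F [-0.3  0.9 -2.2] gap 0.274
[ 13.  28. -21. 123.  19.  32. -16.]
side scraper 0.97 (62, 82) (array([441.9,  34.1]), array([34.9, 37.1]), 87.8, array([438.9,  32.8,  67.5]), 84)
side scraper 0.7 (15, 30) (array([325.9, 303.3]), array([24.1, 52.8]), 74.6, array([327. , 306.5,  22.1]), 87)
side chip1 0.64 jig [-38. -62.] z 49.9 size [21.3 31.9] [219. 308.]
side chip1 0.61 jig [17.  6.] z 48.5 size [29.8 16.1] [237. 283.]
side chip1 0.56 jig [ 7. 64.] z 49.6 size [24.4 22.2] [254. 285.]
side chip1 0.41 jig [ 73. -78.] z 49.2 size [27.7 28.5] [215. 265.]
```

View pics/s1.png

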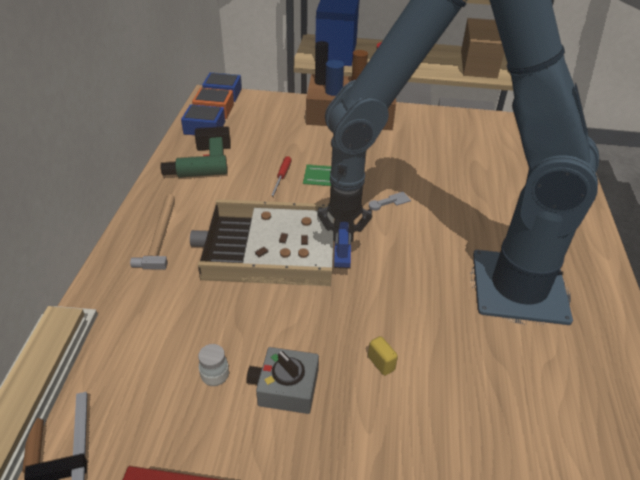

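The side view shows the scraper at the panel's near edge (343,248) with the chips ahead of it. Starting the first pass.

>>> {"api": "apply_moves", "payload": {
  "increments": [
    [[0.0119, 0.0011, -0.001, 0, 0, 0, -1], [0.0119, 0.0011, 0, 0, 0, 0, -1], [0.0119, 0.0011, 0, 0, 0, 0, -1], [0.0119, 0.0011, 0, 0, 0, 0, -1], [0.0119, 0.0011, 0, 0, 0, 0, -1], [0.0119, 0.0011, 0, 0, 0, 0, -1], [0.0119, 0.0011, 0, 0, 0, 0, -1], [0.0119, 0.0011, 0, 0, 0, 0, -1], [0.0119, 0.0011, 0, 0, 0, 0, -1], [0.0119, 0.0011, 0, 0, 0, 0, -1]]
  ]
}}

```text
time_s: 16.12
position: [567.4, 0.8, 75.3]
tool_rot: [[-0.095, 0.995, -0.001], [0.995, 0.095, -0.0], [-0.0, -0.001, -1.0]]
force: [-1.3, -0.5, -2.2]
finger_gap: 0.268
finger_force: 62.0
```

Run:
```python
from jig import *
st()
```

```text
t 16.1167 tcp [567.4   0.8  75.3] yaw 5.5 jig [-15.2  45.5] F [-1.3 -0.5 -2.2] gap 0.268
[ 11.  37. -20. 106.  19.  41. -15.]
```

>>> {"api": "apply_moves", "payload": {
  "increments": [
    [[0.0119, 0.0011, 0, 0, 0, 0, -1], [0.0119, 0.0011, 0, 0, 0, 0, -1], [0.0119, 0.0011, 0, 0, 0, 0, -1], [0.0119, 0.0011, 0, 0, 0, 0, -1], [0.0119, 0.0011, 0, 0, 0, 0, -1], [0.0119, 0.0011, 0, 0, 0, 0, -1], [0.0119, 0.0011, 0, 0, 0, 0, -1], [0.0119, 0.0011, 0, 0, 0, 0, -1], [0.0119, 0.0011, 0, 0, 0, 0, -1], [0.0119, 0.0011, 0, 0, 0, 0, -1]]
  ]
}}

```text
time_s: 16.95
position: [686.4, 11.8, 75.2]
tool_rot: [[-0.096, 0.995, -0.0], [0.995, 0.096, -0.0], [-0.0, -0.001, -1.0]]
force: [-0.1, -0.7, -2.7]
finger_gap: 0.274
finger_force: 61.9
```

Run:
```python
from jig import *
st(); p,w=chips("side",(.8,-2)); cv2.imwrite("pics/s2.png",p["pixels"][180:300,170:370].repeat(4,0).repeat(4,1))
```

```text
t 16.95 tcp [686.4  11.8  75.2] yaw 5.5 jig [104.4  45.2] F [-0.1 -0.7 -2.7] gap 0.274
[  8.  46. -20.  87.  18.  51. -12.]
side chip1 0.64 jig [-266. -219.] z 6.9 size [127.8  50.7] [202. 391.]
side chip1 0.41 jig [143.  45.] z 22.3 size [24.2 14.9] [253. 231.]
```

View pics/s2.png

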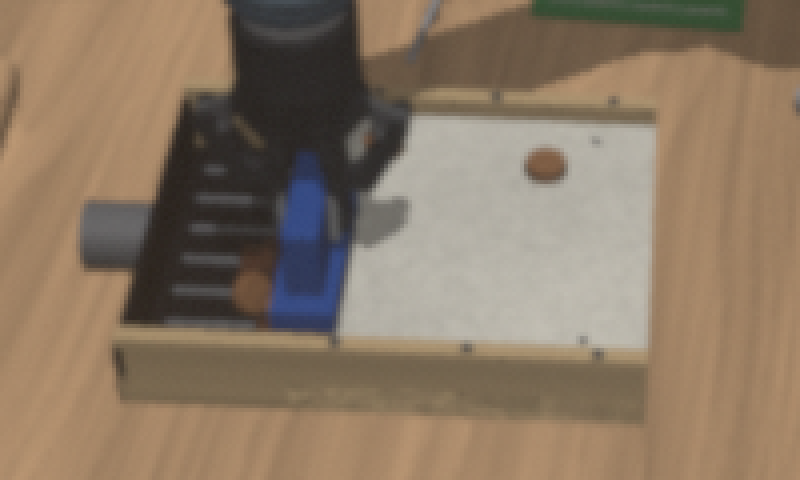

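The view shows the swept half clear, the chips dropping into the tray (255,280), one disc left (545,165), and one hidden behind the gripper. Second pass, on the other half.

>>> {"api": "apply_moves", "payload": {
  "increments": [
    [[0, 0, 0.015, 0, 0, 0, -1], [0, 0, 0.02, 0, 0, 0, -1], [0, 0, 0.02, 0, 0, 0, -1], [0, 0, 0.005, 0, 0, 0, -1], [-0.0229, -0.012, 0, 0, 0, 0, -1], [-0.0229, -0.012, 0, 0, 0, 0, -1], [-0.0229, -0.012, 0, 0, 0, 0, -1], [-0.0229, -0.012, 0, 0, 0, 0, -1], [-0.0229, -0.012, 0, 0, 0, 0, -1], [-0.0229, -0.012, 0, 0, 0, 0, -1]]
  ]
}}

```text
time_s: 17.93
position: [546.7, -60.7, 135.4]
tool_rot: [[-0.096, 0.995, -0.0], [0.995, 0.096, -0.0], [-0.0, -0.0, -1.0]]
force: [-0.2, -0.6, -1.5]
finger_gap: 0.271
finger_force: 61.9
```

>>> {"api": "apply_moves", "payload": {
  "increments": [
    [[-0.0229, -0.012, 0, 0, 0, 0, -1], [-0.0229, -0.012, 0, 0, 0, 0, -1], [-0.0229, -0.012, 0, 0, 0, 0, -1], [-0.0229, -0.012, 0, 0, 0, 0, -1], [0, 0, -0.015, 0, 0, 0, -1], [0, 0, -0.02, 0, 0, 0, -1], [0, 0, -0.015, 0, 0, 0, -1], [0, 0, -0.01, 0, 0, 0, -1], [0, 0, 0, 0, 0, 0, -1], [0, 0, 0, 0, 0, 0, -1]]
  ]
}}

```text
time_s: 18.77
position: [456.8, -107.9, 75.4]
tool_rot: [[-0.096, 0.995, -0.001], [0.995, 0.096, 0.0], [0.0, -0.001, -1.0]]
force: [1.4, -0.4, -1.9]
finger_gap: 0.275
finger_force: 62.0
```

Run:
```python
from jig import *
st(); p,w=chips("side",(.8,-2)); p,w=chips()
```

```text
t 18.7667 tcp [ 456.8 -107.9   75.4] yaw 5.5 jig [-135.5  -52.3] F [ 1.4 -0.4 -1.9] gap 0.275
[ 24.  30. -20. 120.  18.  33.  -3.]
side chip1 0.67 jig [155.  40.] z 12.9 size [26.2 34.1] [252. 229.]
side chip1 0.51 jig [-38. -63.] z 48.8 size [25.4 29.1] [221. 306.]
side chip1 0.47 jig [149.   9.] z 13.5 size [18.4 34.2] [246. 235.]
side chip1 0.38 jig [124.  58.] z 24.3 size [23.5 23.8] [257. 238.]
top chip1 0.6 jig [150.   7.] z 15.8 size [31.  22.6] [134. 339.]
top chip1 0.55 jig [123.  59.] z 25.2 size [27.6 25.8] [142. 313.]
top chip1 0.53 jig [ 72. -79.] z 51.5 size [25.7 28.2] [158. 383.]
top chip1 0.5 jig [130.  11.] z 22.5 size [11.3 28.1] [143. 334.]
top chip1 0.47 jig [155.  39.] z 15.8 size [25.7 24.4] [131. 320.]
top chip1 0.42 jig [-35. -53.] z 52.5 size [ 7.  16.6] [210. 376.]
```

>>> {"api": "apply_moves", "payload": {
  "increments": [
    [[0.0119, 0.0011, 0, 0, 0, 0, -1], [0.0119, 0.0011, 0, 0, 0, 0, -1], [0.0119, 0.0011, 0, 0, 0, 0, -1], [0.0119, 0.0011, 0, 0, 0, 0, -1], [0.0119, 0.0011, 0, 0, 0, 0, -1], [0.0119, 0.0011, 0, 0, 0, 0, -1], [0.0119, 0.0011, 0, 0, 0, 0, -1], [0.0119, 0.0011, 0, 0, 0, 0, -1], [0.0119, 0.0011, 0, 0, 0, 0, -1], [0.0119, 0.0011, 0, 0, 0, 0, -1]]
  ]
}}

```text
time_s: 19.9
position: [576.7, -97.1, 75.5]
tool_rot: [[-0.096, 0.995, -0.0], [0.995, 0.096, -0.0], [-0.0, -0.0, -1.0]]
force: [-0.2, 0.9, -2.3]
finger_gap: 0.275
finger_force: 62.0
```

>>> {"api": "apply_moves", "payload": {
  "increments": [
    [[0.0119, 0.0011, 0, 0, 0, 0, -1], [0.0119, 0.0011, 0, 0, 0, 0, -1], [0.0119, 0.0011, 0, 0, 0, 0, -1], [0.0119, 0.0011, 0, 0, 0, 0, -1], [0.0119, 0.0011, 0, 0, 0, 0, -1], [0.0119, 0.0011, 0, 0, 0, 0, -1], [0.0119, 0.0011, 0, 0, 0, 0, -1], [0.0119, 0.0011, 0, 0, 0, 0, -1], [0.0119, 0.0011, 0, 0, 0, 0, -1], [0.0119, 0.0011, 0, 0, 0, 0, -1]]
  ]
}}

```text
time_s: 20.73
position: [695.5, -86.0, 75.3]
tool_rot: [[-0.096, 0.995, -0.0], [0.995, 0.096, 0.0], [0.0, -0.0, -1.0]]
force: [0.1, 0.1, -2.6]
finger_gap: 0.275
finger_force: 62.0
```

>>> {"api": "apply_moves", "payload": {
  "increments": [
    [[0, 0, 0.015, 0, 0, 0, -1], [0, 0, 0.02, 0, 0, 0, -1], [0, 0, 0.02, 0, 0, 0, -1], [0, 0, 0.005, 0, 0, 0, -1], [-0.0229, -0.012, 0, 0, 0, 0, -1], [-0.0229, -0.012, 0, 0, 0, 0, -1], [-0.0229, -0.012, 0, 0, 0, 0, -1], [-0.0229, -0.012, 0, 0, 0, 0, -1], [-0.0229, -0.012, 0, 0, 0, 0, -1], [-0.0229, -0.012, 0, 0, 0, 0, -1]]
  ]
}}

```text
time_s: 21.57
position: [555.9, -158.7, 135.3]
tool_rot: [[-0.096, 0.995, -0.0], [0.995, 0.096, -0.0], [-0.0, -0.0, -1.0]]
force: [0.6, -0.2, -2.0]
finger_gap: 0.277
finger_force: 61.9
```

>>> {"api": "apply_moves", "payload": {
  "increments": [
    [[-0.0229, -0.012, 0, 0, 0, 0, -1], [-0.0229, -0.012, 0, 0, 0, 0, -1], [-0.0229, -0.012, 0, 0, 0, 0, -1], [-0.0229, -0.012, 0, 0, 0, 0, -1], [0, 0, 0, 0, 0, 0, -1], [0, 0, 0, 0, 0, 0, -1], [0, 0, 0, 0, 0, 0, -1]]
  ]
}}

```text
time_s: 22.15
position: [466.5, -205.9, 135.7]
tool_rot: [[-0.096, 0.995, 0.001], [0.995, 0.096, -0.0], [-0.0, 0.001, -1.0]]
force: [0.5, 0.4, -2.2]
finger_gap: 0.267
finger_force: 62.1
```

Run:
```python
from jig import *
st(); p,w=chips("side",(.8,-2)); p,w=chips(); cv2.imwrite("pics/t3.png",p["pixels"][80:280,270:470].repeat(3,0).repeat(3,1))
```

```text
t 22.15 tcp [ 466.5 -205.9  135.7] yaw 5.5 jig [-135.1 -150.8] F [ 0.5  0.4 -2.2] gap 0.267
[ 36.  27. -22. 113.  14.  43.  12.]
side chip1 0.63 jig [156.  36.] z 12.2 size [31.2 52.2] [254. 228.]
side chip1 0.61 jig [136. -58.] z 25.6 size [ 8.3 21.9] [223. 243.]
side chip1 0.39 jig [127.  55.] z 23.3 size [23.7 58. ] [256. 240.]
side chip1 0.37 jig [148.   7.] z 12.7 size [18.7 37.8] [245. 233.]
top chip1 0.64 jig [137. -89.] z 29.9 size [10.3 23.9] [132. 381.]
top chip1 0.54 jig [150.   9.] z 16.0 size [18.6 28.9] [134. 340.]
top chip1 0.54 jig [156.  40.] z 16.0 size [26.9 23.5] [129. 321.]
top chip1 0.51 jig [126.  83.] z 23.3 size [ 9.8 27.1] [142. 304.]
top chip1 0.43 jig [127.  58.] z 25.5 size [18.4 24.4] [143. 311.]
top chip1 0.41 jig [137. -64.] z 28.8 size [11.1 29.6] [133. 371.]
```

View pics/t3.png

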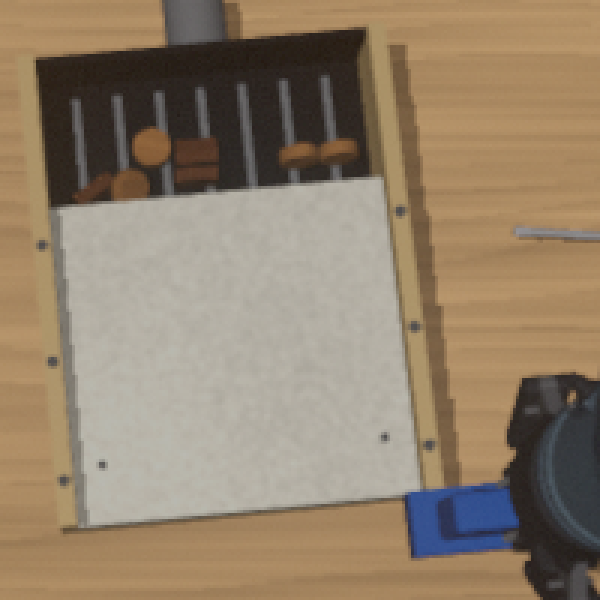

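All seven chips lie in the tray (x 80–360, y 130–200 in the crop) and the panel is bare. Taking the scraper back to the mat.

>>> {"api": "apply_moves", "payload": {
  "increments": [
    [[0.004, -0.0125, 0, 0, 0, -6.7, -1], [0.004, -0.0125, 0, 0, 0, -6.7, -1], [0.004, -0.0125, 0, 0, 0, -6.7, -1], [0.004, -0.0125, 0, 0, 0, -6.7, -1], [0.004, -0.0125, 0, 0, 0, -6.7, -1], [0.004, -0.0125, 0, 0, 0, -6.7, -1], [0.004, -0.0125, 0, 0, 0, -6.7, -1], [0.004, -0.0125, 0, 0, 0, -6.7, -1], [0.004, -0.0125, 0, 0, 0, -6.7, -1], [0.004, -0.0125, 0, 0, 0, -6.7, -1]]
  ]
}}

```text
time_s: 23.28
position: [506.6, -331.2, 135.0]
tool_rot: [[0.881, 0.473, -0.0], [0.473, -0.881, 0.0], [-0.0, -0.0, -1.0]]
force: [0.4, 0.2, -2.3]
finger_gap: 0.272
finger_force: 62.0
```

>>> {"api": "apply_moves", "payload": {
  "increments": [
    [[0.004, -0.0125, 0, 0, 0, -6.7, -1], [0.004, -0.0125, 0, 0, 0, -6.7, -1], [0.004, -0.0125, 0, 0, 0, -6.7, -1], [0.004, -0.0125, 0, 0, 0, -6.7, -1], [0, 0, -0.02, 0, 0, 0, -1], [0, 0, -0.03, 0, 0, 0, -1], [0, 0, -0.02, 0, 0, 0, -1], [0, 0, -0.01, 0, 0, 0, -1], [0, 0, 0, 0, 0, 0, -1], [0, 0, 0, 0, 0, 0, -1]]
  ]
}}

```text
time_s: 24.12
position: [522.5, -380.9, 55.4]
tool_rot: [[1.0, 0.03, -0.0], [0.03, -1.0, 0.0], [-0.0, -0.0, -1.0]]
force: [0.6, 0.1, -2.6]
finger_gap: 0.273
finger_force: 62.0
```

Run:
```python
from jig import *
st(); p,w=meas("wrist",("rest","scraper"),"pics/w5.png"); meas("top",("rest","scraper"))
```

```text
t 24.1167 tcp [ 522.5 -380.9   55.4] yaw -88.3 jig [ -95.8 -330.3] F [ 0.6  0.1 -2.6] gap 0.273
[ 30.  43.   3.  95.  -3.  43. -54.]
wrist rest 0.62 (-1, 7) (array([ 544.7, -380.2]), array([120.4, 101.6]), 1.9, array([ 569. , -378.9,    3.1]), 30088)
wrist scraper 0.83 (62, 82) (array([ 567.1, -379.7]), array([ 1.3, 22.2]), 2.1, array([ 567.4, -380.1,   72.6]), 752)
top rest 0.93 (-1, 7) (array([ 524.4, -382.7]), array([163.1, 102.7]), 2.9, array([ 506.4, -359.4,    4.4]), 1520)
top scraper 0.86 (62, 82) (array([ 521.4, -371.4]), array([85.8,  4.2]), 2.6, array([ 500.8, -372.3,   71.5]), 103)
```

View pics/w5.png

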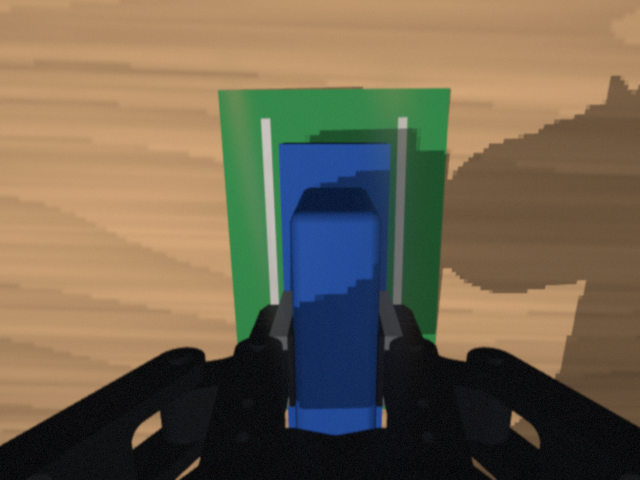

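The wrist view shows the scraper centred between the white lines (at columns 268 and 402) and parallel to them. Lowering and releasing it.

>>> {"api": "apply_moves", "payload": {
  "increments": [
    [[0.0005, 0, -0.006, 0, 0, 0.2, -1], [0, 0, -0.005, 0, 0, 0, -1], [0, 0, -0.004, 0, 0, 0, -1], [0, 0, -0.002, 0, 0, 0, -1], [0, 0, -0.001, 0, 0, 0, -1], [0, 0, 0, 0, 0, 0, -1], [0, 0, 0, 0, 0, 0, -1], [0, 0, 0, 0, 0, 0, -1]]
  ]
}}

```text
time_s: 25.08
position: [522.8, -381.2, 37.3]
tool_rot: [[0.999, 0.033, 0.0], [0.033, -0.999, -0.0], [0.0, 0.0, -1.0]]
force: [-1.0, -0.0, -1.8]
finger_gap: 0.275
finger_force: 62.1
```

Run:
```python
from jig import *
st()
```

```text
t 25.0833 tcp [ 522.8 -381.2   37.3] yaw -88.1 jig [ -95.5 -330.7] F [-1.  -0.  -1.8] gap 0.275
[ 30.  44.   2.  95.  -3.  41. -54.]
```

Nearly touching; I'll lower 0.8 mm more, release, and rise.

>>> {"api": "apply_moves", "payload": {
  "increments": [
    [[0, 0, -0.0008, 0, 0, 0, -1], [0, 0, 0, 0, 0, 0, -1], [0, 0, 0, 0, 0, 0, -0.2], [0, 0, 0, 0, 0, 0, 0.2], [0, 0, 0, 0, 0, 0, 0.6], [0, 0, 0, 0, 0, 0, 0.8], [0, 0, 0, 0, 0, 0, 0.8], [0, 0, 0.01, 0, 0, 0, 0.8], [0, 0, 0.02, 0, 0, 0, 0.8], [0, 0, 0.03, 0, 0, 0, 0.8]]
  ]
}}

```text
time_s: 25.92
position: [521.0, -379.9, 95.4]
tool_rot: [[0.999, 0.033, -0.004], [0.033, -0.999, 0.003], [-0.004, -0.003, -1.0]]
force: [-0.8, -0.4, -0.9]
finger_gap: 0.902
finger_force: 0.0
```

>>> {"api": "apply_moves", "payload": {
  "increments": [
    [[0, 0, 0.04, 0, 0, 0, 0.8], [0, 0, 0.04, 0, 0, 0, 0.8], [0, 0, 0.04, 0, 0, 0, 0.8], [0, 0, 0.015, 0, 0, 0, 0.8], [0, 0, 0, 0, 0, 0, 0.8], [0, 0, 0, 0, 0, 0, 0.8], [0, 0, 0, 0, 0, 0, 0.8]]
  ]
}}

```text
time_s: 26.5
position: [522.0, -380.5, 230.6]
tool_rot: [[0.999, 0.033, -0.001], [0.033, -0.999, 0.001], [-0.001, -0.001, -1.0]]
force: [0.5, 0.5, -0.6]
finger_gap: 0.903
finger_force: 0.0
```

Run:
```python
from jig import *
st(); p,w=meas("wrist",("rest","scraper")); print("chips"); chips()
```

```text
t 26.5 tcp [ 522.  -380.5  230.6] yaw -88.1 jig [ -96.3 -329.9] F [ 0.5  0.5 -0.6] gap 0.903
[ 30.  30.   3.  89.  -2.  61. -54.]
wrist rest 0.84 (-1, 7) (array([ 523.4, -380.9]), array([161.3, 100.1]), 2.2, array([ 536.7, -377.2,    3.1]), 13284)
wrist scraper 0.96 (15, 30) (array([ 522.6, -381.3]), array([119.8,  40.1]), 1.9, array([ 547.1, -379.3,   23.1]), 2805)
wrist scraper 0.96 (62, 82) (array([ 523.3, -381.3]), array([89.5, 24. ]), 1.4, array([ 526.6, -381.2,   72.9]), 4026)
chips
top chip1 0.61 jig [150.   9.] z 15.6 size [18.8 28.2] [133. 340.]
top chip1 0.54 jig [137. -90.] z 29.2 size [10.6 26.2] [131. 383.]
top chip1 0.5 jig [155.  39.] z 15.6 size [25.4 25.1] [132. 320.]
top chip1 0.48 jig [130.  11.] z 23.3 size [10.2 27.5] [140. 333.]
top chip1 0.44 jig [140. -63.] z 28.5 size [27.7 19.4] [130. 366.]
top chip1 0.38 jig [127.  84.] z 23.1 size [11.1 28.2] [144. 303.]
```

The scraper stands within 1 mm and 0.5° of the mat's middle, and the chips are still in the tray. Now the selector.

>>> {"api": "apply_moves", "payload": {
  "increments": [
    [[0.0122, 0.0377, 0, 0, 0, 6.82, 0.3], [0.0122, 0.0377, 0, 0, 0, 6.82, 0.3], [0.0122, 0.0377, 0, 0, 0, 6.82, 0.3], [0.0122, 0.0377, 0, 0, 0, 6.82, 0.3], [0.0122, 0.0377, 0, 0, 0, 6.82, 0.3], [0.0122, 0.0377, 0, 0, 0, 6.82, 0.3], [0.0122, 0.0377, 0, 0, 0, 6.82, 0.3], [0.0122, 0.0377, 0, 0, 0, 6.82, 0.3], [0.0122, 0.0377, 0, 0, 0, 6.82, 0.3], [0.0122, 0.0377, 0, 0, 0, 6.82, 0.3]]
  ]
}}

```text
time_s: 27.63
position: [644.9, -2.3, 231.3]
tool_rot: [[0.335, 0.942, -0.0], [0.942, -0.335, -0.0], [-0.0, -0.0, -1.0]]
force: [0.4, -0.3, 0.2]
finger_gap: 0.653
finger_force: 0.0
```

>>> {"api": "apply_moves", "payload": {
  "increments": [
    [[-0.0128, 0.0377, 0, 0, 0, 6.82, 0.3], [-0.0128, 0.0377, 0, 0, 0, 6.82, 0.3], [-0.0128, 0.0377, 0, 0, 0, 6.82, 0.3], [-0.0128, 0.0377, 0, 0, 0, 6.82, 0.3], [-0.0128, 0.0377, 0, 0, 0, 6.82, 0.3], [-0.0128, 0.0377, 0, 0, 0, 6.82, 0.3], [-0.0128, 0.0377, 0, 0, 0, 6.82, 0.3], [-0.0128, 0.0377, 0, 0, 0, 6.82, 0.3], [-0.0128, 0.0377, 0, 0, 0, 6.82, 0.3], [-0.0128, 0.0377, 0, 0, 0, 6.82, 0.3]]
  ]
}}

```text
time_s: 28.47
position: [515.9, 374.3, 231.2]
tool_rot: [[-0.75, 0.661, -0.0], [0.661, 0.75, -0.0], [-0.0, -0.0, -1.0]]
force: [0.3, 0.5, -0.5]
finger_gap: 0.65
finger_force: 0.0
```

>>> {"api": "apply_moves", "payload": {
  "increments": [
    [[0, 0, 0, 0, 0, 0, 0.3], [0, 0, 0, 0, 0, 0, 0.3], [0, 0, 0, 0, 0, 0, 0.3], [0, 0, 0, 0, 0, 0, 0.3], [0, 0, 0, 0, 0, 0, 0.3], [0, 0, 0, 0, 0, 0, 0.3]]
  ]
}}

```text
time_s: 28.97
position: [517.5, 371.6, 231.5]
tool_rot: [[-0.745, 0.667, 0.0], [0.667, 0.745, -0.001], [-0.001, -0.0, -1.0]]
force: [0.2, -0.6, 0.1]
finger_gap: 0.651
finger_force: 0.0
```

```bash
python3 sel.py
```

```text
29.0167 [517.33415218 371.87691234 231.51112268] [-16.15721264  33.74300252 -34.82165436  88.63443519  20.67025004
  64.15805997  -7.36293106] 48.18001583574786
0.76 (array([516.9, 373.7]), array([13.6, 52. ]), 48.4, array([515.8, 374.7,  98. ]), 1601)
```

>>> {"api": "apply_moves", "payload": {
  "increments": [
    [[-0.0003, 0.0017, -0.022, 0, 0, 0.2, 0.2], [0, 0, -0.022, 0, 0, 0, 0.2], [0, 0, -0.022, 0, 0, 0, 0.2], [0, 0, -0.022, 0, 0, 0, 0.2], [0, 0, -0.022, 0, 0, 0, 0.2], [0, 0, -0.018, 0, 0, 0, 0.2], [0, 0, -0.015, 0, 0, 0, 0.2], [0, 0, -0.012, 0, 0, 0, 0.2], [0, 0, 0, 0, 0, 0, 0.2], [0, 0, 0, 0, 0, 0, 0.2]]
  ]
}}

```text
time_s: 29.9
position: [516.3, 374.6, 76.4]
tool_rot: [[-0.749, 0.663, -0.0], [0.663, 0.749, -0.0], [0.0, -0.0, -1.0]]
force: [-0.2, -0.2, 0.1]
finger_gap: 0.601
finger_force: 0.0
```

>>> {"api": "apply_moves", "payload": {
  "increments": [
    [[0, 0, 0, 0, 0, 0, -1], [0, 0, 0, 0, 0, 0, -1], [0, 0, 0, 0, 0, 0, -1], [0, 0, 0, 0, 0, 0, -1], [0, 0, 0, 0, 0, 0, -1], [0, 0, 0, 0, 0, 0, -1], [0, 0, 0, 0, 0, 0, -1], [0, 0, 0, 0, 0, 0, -1]]
  ],
  "grip_force": 30
}}

```text
time_s: 30.57
position: [516.7, 374.8, 77.7]
tool_rot: [[-0.749, 0.663, 0.001], [0.663, 0.749, 0.0], [-0.001, 0.001, -1.0]]
force: [-1.8, -2.5, 6.1]
finger_gap: 0.157
finger_force: 31.6
```

Run:
```python
from jig import *
st()
```

```text
t 30.5667 tcp [516.7 374.8  77.7] yaw 48.5 jig [-30.5 422.6] F [-1.8 -2.5  6.1] gap 0.157
[-19.  44. -30.  94.  28.  49. -12.]
```

>>> {"api": "apply_moves", "payload": {
  "increments": [
    [[0.0002, -0.001, 0, 0, 0, 6, -1], [0, 0, 0, 0, 0, 6, -1], [0, 0, 0, 0, 0, 6, -1], [0, 0, 0, 0, 0, 6, -1], [0, 0, 0, 0, 0, 6, -1], [0, 0, 0, 0, 0, 6, -1], [0, 0, 0, 0, 0, 4.3, -1], [0, 0, 0, 0, 0, 0, -1], [0, 0, 0, 0, 0, 0, -1], [0, 0, 0, 0, 0, 0, -1]]
  ]
}}

```text
time_s: 31.4
position: [516.4, 374.1, 77.7]
tool_rot: [[-1.0, 0.021, 0.0], [0.021, 1.0, 0.001], [-0.0, 0.001, -1.0]]
force: [-2.2, -1.7, 6.3]
finger_gap: 0.154
finger_force: 31.7
```

Run:
```python
from jig import *
st()
```

```text
t 31.4 tcp [516.4 374.1  77.7] yaw 88.8 jig [-30.9 421.9] F [-2.2 -1.7  6.3] gap 0.154
[-14.  47. -39.  94.  36.  52.  22.]
```

>>> {"api": "apply_moves", "payload": {
  "increments": [
    [[0, 0, 0, 0, 0, 0, 0.3], [0, 0, 0, 0, 0, 0, 0.3], [0, 0, 0, 0, 0, 0, 0.3], [0, 0, 0, 0, 0, 0, 0.3], [0, 0, 0.03, 0, 0, 0, 0.3], [0, 0, 0.03, 0, 0, 0, 0.3], [0, 0, 0.03, 0, 0, 0, 0.3], [0, 0, 0.03, 0, 0, 0, 0.3], [0, 0, 0.03, 0, 0, 0, 0.3], [0, 0, 0, 0, 0, 0, 0.3]]
  ]
}}

```text
time_s: 32.23
position: [518.6, 376.4, 233.0]
tool_rot: [[-1.0, 0.021, 0.007], [0.021, 1.0, 0.006], [-0.007, 0.007, -1.0]]
force: [0.2, 1.2, 0.6]
finger_gap: 0.649
finger_force: 0.0
```

```bash
python3 sel.py
python3 - <<'E'
from jig import *
p,w=meas("top",("rest","scraper")); cv2.imwrite("pics/end.png",p["pixels"])
E
```

```text
32.2833 [517.95747154 375.30460031 230.10471348] [-10.15615617  36.85498522 -45.11944108  88.26848893  27.76689172
  66.14885542  27.99006454] 88.77511624490941
0.9 (array([516.8, 373.2]), array([13.5, 52. ]), 88.8, array([515. , 373.4,  98. ]), 1578)
top rest 0.97 (-1, 7) (array([ 524.4, -383.1]), array([159.3, 102.4]), 2.7, array([ 506.6, -356.4,    4.5]), 1340)
top scraper 0.56 (15, 30) (array([ 523.4, -380.8]), array([120.1,  40.5]), 2.1, array([ 516.2, -369.4,   24.2]), 544)
top scraper 0.56 (62, 82) (array([ 522.9, -382.4]), array([88.7, 25.7]), 2.0, array([ 522.1, -379.8,   74.3]), 649)
top scraper 0.49 (15, 30) (array([ 667. , -383.5]), array([95.3, 22. ]), 86.0, array([ 665. , -385.1,   25.3]), 442)
```

View pics/end.png

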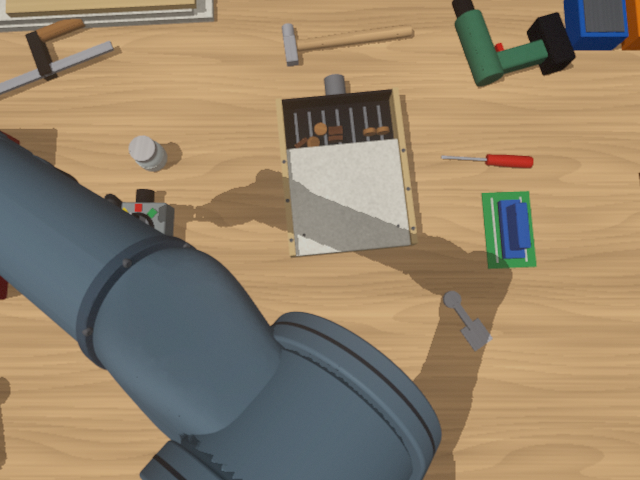

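The final top view shows a bare panel, the chips in the tray (300–385, 130–145), the scraper centred on its mat (513,228), and the other tools in view unmoved. The wrist measurement puts the knob bar on the red mark. Handing in.

```bash
python3 -c "
from workcell import env; print(env.sign_off())"
```

```text
the job is handed in; nothing more can be done
None
```

I turned the selector to green, wiped all seven chips into the tray, stood the scraper back in the middle of its mat, then turned the selector to red and handed the job in at about 32 s; no verdict came back.

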